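# Push the notched offcut off the ledge into the waste chute

## Task

Three pieces lie side by side on the raised plywood ledge: two small wooden blocks and a cork sanding block. Slide the wooden block with the square notch, which is waste, over the open edge of the ledge so that it drops into the sheet-metal chute below, and let it come to rest in there; push it along the ledge, do not pick it up. Leave the plain wooden block and the sanding block where they lie.

Things in the scene. Friction and masses are not known exactly. Their poses are not given: they have to be found in the camera images.
- ledge_lip (a point): Middle of the open edge of the flat ledge top, 120 mm above the work surface. x: level, square to the edge, out over the chute; y along the edge; z up. Ledge: x -140 to 0, y -115 to 115 mm, no rims; fixed, x axis 10 to 33 degrees right of ahead. Chute below the edge: open top, inside x 0 to 111, y -126 to 126 mm, rim 16 mm below the ledge top; floor slopes down at 45 degrees to 116 mm below it.
- notched_offcut: Waste piece: loose wooden block lying flat on the ledge, 46 (x) x 44 (y) x 28 mm high, 30 to 65 g; origin at the centre of that outline, half-way up. A square notch 18 mm wide, 20 mm deep, cut through its full height, is in the middle of its +x side, which faces the chute to within 9 degrees; the opposite side is flat. Its centre is 42 to 62 mm back from the edge.
- plain_block: Good piece: loose block of the same wood and outline, 46 (x) x 44 (y) x 28 mm high, without a notch, lying flat on the ledge; origin at its centre, half-way up. The three pieces lie in any order in a row along the edge, centres about 75 mm apart. It stays where it is.
- sanding_block: Cork sanding block lying on the ledge in the same row, 42 (x) x 68 (y) x 30 mm high, loose, its long side within 9 degrees of square to the ledge's edge; origin at the middle of its underside. It stays where it is.

How it is judged (in metres and radians):
At the end, for the whole second after the job is handed in: The centre of the notched piece is inside the chute, at least 30 mm below the ledge top and between the chute's four walls, and at rest (slower than 20 mm/s); the plain wooden block and the sanding block are each within 15 mm of where they lay (x of notched_offcut in the frame of ledge_lip between 0.004 and 0.108 m and y of notched_offcut in the frame of ledge_lip between -0.122 and 0.122 m and z of notched_offcut in the frame of ledge_lip below -0.03 m and linear speed of notched_offcut below 0.02 m/s and distance of each of plain_block, sanding_block from where it was at the start of the episode below 0.015 m); the robot touches nothing.
It fails at once if the notched piece is lifted off the ledge (its centre more than 45 mm above the ledge top; it starts at 14 mm) (z of notched_offcut in the frame of ledge_lip above 0.045 m).
It fails at once if the plain wooden block or the sanding block is pushed more than 15 mm from where it lay (distance of any of plain_block, sanding_block from where it was at the start of the episode above 0.015 m).
It also fails if it takes over 42 s, if anything falls off the work surface, if the arm or the gripper's body presses on something with over 40 N, if the wrist force passes 120 N, or if a joint passes its speed limit or range.

## Robot

A 6-joint arm with a two-finger parallel gripper is mounted at the origin on a cart in front of the work surface, level with it; the furniture and walls round the work are solid. World frame = base frame: x ahead of the robot, y to its left, z up, the work surface at z = 0. Lengths are in m, angles in degrees, forces in N, time in s.
With the tool pointing down it reaches from about 0.325 to 0.775 m from the base axis. Payload 9.3 kg.
Tool frame: the origin (TCP) lies midway between the tips of the shut fingers; the grasp point (between the pads) lies 19 mm behind it; z points along the fingers, y is the direction in which the jaws open and shut (so a half turn about z gives the same grasp; the last joint's range is limited). The gripper opens to 85 mm and grips with 20 to 120 N. Pads are 22 mm wide; open, the fingers measure 114 mm over their backs; the gripper's body (76 mm by 85 mm) begins 54 mm behind the grasp point. The pads swing forward as they close: fully open they stand 13 mm farther back than shut.
Start: joints at [65.913, 14.817, 1.232, 76.415, 0, 81.257], TCP at [0.146, 0.53, 0.231] pointing down, gripper open.
Joint ranges: [-174.27, 174.27], [-52.1, 104.24], [-59.71, 78.15], [-110.17, 111.67], [-87.03, 83.33], [-180, 180]. Speed limits (degrees/s): [127.2, 127.2, 159.86, 180, 180, 180].

## Interface

Orientations are given as a 3x3 rotation matrix whose columns are the frame's x, y, z axes.
In Python, from rig import bot gives the robot as it stands.
- The arm moves only by the shell command python3 -m pendant 'ROWS' [FORCE]. ROWS is JSON, one flat list of numbers, 7 for each row, row after row: the shift along the tool's x, y, z in cm, then the turn, a rotation vector about the tool's x, y, z in rad, then the finger opening in cm, from 0 to 8.54. In form: [dx, dy, dz, ax, ay, az, claw, dx, dy, dz, ax, ay, az, claw, ...]. A call has 1 to 8 rows; each row shifts and turns the pose as measured when the row begins, along the tool's axes as they then stand; what a row does not reach is not made up. A row lasts 1/12 s, in which the tool goes at most 41.7 mm and 7.16 degrees, less where a joint would pass 70% of its speed; a pose out of reach is approached as far as the arm can. A call with a gripper value outside its range is refused whole. The fingers move at their own pace and stop on an object; FORCE is the grip in N (left out, the last holds). Time passes only in rows, so rows that do not move let the fingers close. It gives the time, the measured TCP pose, the force and the opening at its end, in the units of the state.
- bot.observe(): the state, without advancing time (a new reading comes with each control period).
- bot.read_camera(name): name is "side" or "top" or "wrist"; returns a dict with "img" (400x640x3 uint8, red, green, blue), "fovy" (degrees; the focal length in pixels is half the picture's height over the tangent of half this angle, whatever the lens; pixels are square), "cx", "cy" (the principal point, pixels), "dist_coeffs" ([k1, k2, p1, p2, k3] as OpenCV has them; the pictures are not rectified), "world_to_cam" (4x4, takes a point from world to camera coordinates); the wrist camera has in their place "T_tool_cam" (4x4, takes a point from camera to tool coordinates, whose origin is the TCP and whose axes are the flange's). Camera axes: x right, y up, looking along -z (the intrinsics and any distortion apply to the point x, -y, -z); pixel columns grow to the right and rows downward; lengths in m; the calibration is good to about 2 mm. A picture is of the moment at which its call begins: read the wrist's pose just before it. There is no depth.
- bot.finish_job(): hands the job in, once; it reports no verdict.
The state is a dict: "t": time; "q": joint angles; "joint_velocities": joint speeds; "tau": joint torques, N m; "ee_pos": TCP position; "tcp_rot": TCP orientation; "wrist_force": force on the tool from outside, world axes, zero at the start; "wrist_torque": the same for the moment, N m; "grip_width": finger opening in m.
Only numpy, scipy, OpenCV 4.12 (cv2) and the standard library are available. Lean on these libraries where they do the work, as an engineer would, in place of code of your own. Each camera call takes 0.05 s, during which the arm holds its last target.

## Working session

There is one attempt and no reset: what is moved stays moved. The work goes in short steps, Python scripts to look and compute and a shell command to move; the robot and the scene stay as the last step left them, time stands still between calls to the robot, and variables do not carry over. Pictures are saved under pics/ and viewed, and the job is handed in when it is done.

```bash
mkdir -p pics; ls; python3 - <<'E'
from rig import bot
import cv2,numpy as np
s=bot.observe();print(s['t'],s['ee_pos'],s['tcp_rot'],s['grip_width'])
for n in ['side','top','wrist']:
    c=bot.read_camera(n);cv2.imwrite(f'pics/{n}0.png',c['img'][:,:,::-1])
    print(n,{k:np.round(v,4).tolist() if not isinstance(v,(int,float)) else v for k,v in c.items() if k!='img'})
E
```

```text
pics
0.0 [0.14543993 0.53013726 0.23065277] [[-9.64359950e-01  2.64593279e-01 -5.32216729e-04]
 [ 2.64593745e-01  9.64359199e-01 -1.21874241e-03]
 [ 1.90777048e-04 -1.31612759e-03 -9.99999116e-01]] 0.08528727943594461
side {'fovy': 54.085902156920525, 'cx': 322.35825190101417, 'cy': 208.32696797726274, 'dist_coeffs': [0.0101, 0.0, 0.0, 0.0, 0.0], 'world_to_cam': [[-0.9286, -0.371, -0.0112, 0.36], [0.2419, -0.628, 0.7397, -0.3731], [-0.2814, 0.6841, 0.6729, -0.6672], [0.0, 0.0, 0.0, 1.0]]}
top {'fovy': 49.548618967304634, 'cx': 323.6680117562651, 'cy': 210.22824299096968, 'dist_coeffs': [-0.122, 0.0, 0.0, 0.0, 0.0], 'world_to_cam': [[-0.1079, -0.9942, -0.0014, -0.1647], [0.969, -0.1054, 0.2233, -0.5413], [-0.2222, 0.0228, 0.9747, -0.8983], [0.0, 0.0, 0.0, 1.0]]}
wrist {'fovy': 71.8045099651862, 'cx': 315.84723255785167, 'cy': 200.2006141308364, 'dist_coeffs': [0.011, 0.0, 0.0, 0.0, 0.0], 'T_tool_cam': [[-0.0002, 0.9526, 0.3042, 0.078], [1.0, -0.0, 0.0006, 0.0], [0.0006, 0.3042, -0.9526, -0.1431], [0.0, 0.0, 0.0, 1.0]]}
```

View pics/top0.png

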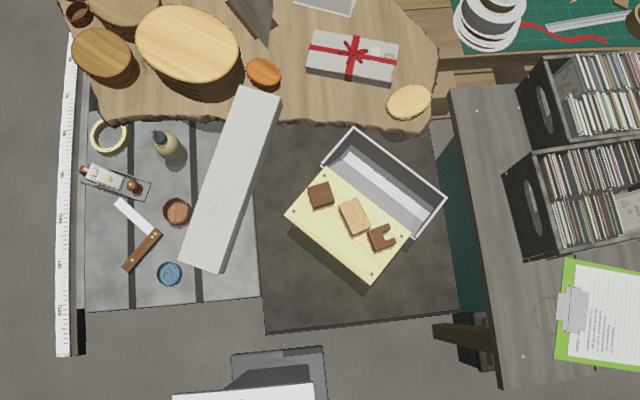

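View pics/side0.png

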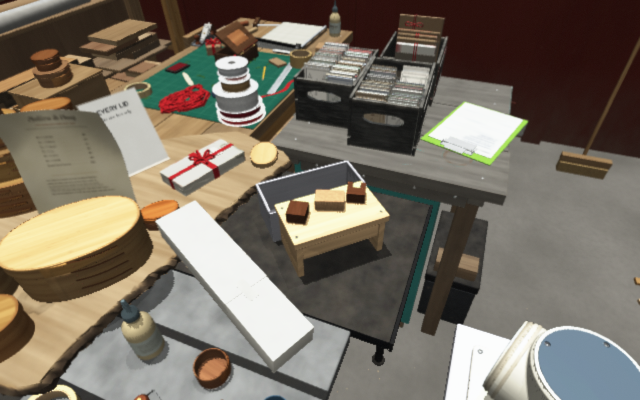

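View pics/wrist0.png

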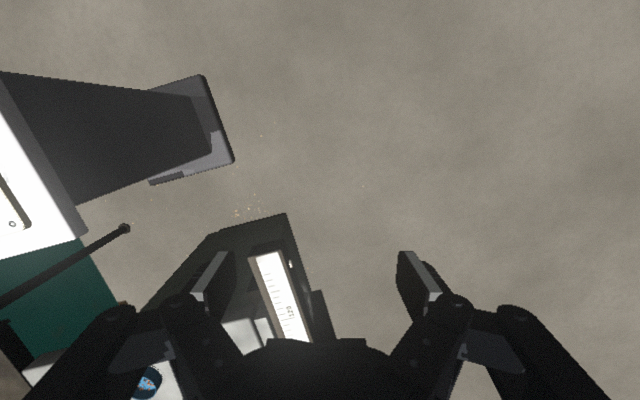

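The top view shows the ledge at about (350,225) px. The plain block is at (320,194), the cork at (355,216) and the notched piece at (382,238), with its notch opening up-right towards the chute. A long white box lies between the arm and the ledge. Next I'll measure these.

```bash
cat > h.py <<'E'
import numpy as np,cv2
def K(c):
    f=200/np.tan(np.radians(c['fovy'])/2);return np.array([[f,0,c['cx']],[0,f,c['cy']],[0,0,1.]])
def ray(c,uv,Tcw=None):
    W=c['world_to_cam'] if Tcw is None else np.linalg.inv(Tcw)
    W=np.array(W);p=cv2.undistortPoints(np.array(uv,float).reshape(-1,1,2),K(c),np.array(c['dist_coeffs'],float)).reshape(-1,2)
    d=np.c_[p[:,0],-p[:,1],-np.ones(len(p))]@W[:3,:3];return -W[:3,:3].T@W[:3,3],d
def plane(c,uv,z,Tcw=None):
    o,d=ray(c,uv,Tcw);return o+d*((z-o[2])/d[:,2])[:,None]
def proj(c,P):
    W=np.array(c['world_to_cam']);q=np.atleast_2d(P)@W[:3,:3].T+W[:3,3]
    return cv2.projectPoints((q*[1,-1,-1]).reshape(-1,1,3),np.zeros(3),np.zeros(3),K(c),np.array(c['dist_coeffs'],float))[0].reshape(-1,2)
def tri(c1,u1,c2,u2):
    o1,d1=ray(c1,u1);o2,d2=ray(c2,u2);d1=d1[0];d2=d2[0]
    s=np.linalg.lstsq(np.c_[d1,-d2],o2-o1,rcond=None)[0]
    a=o1+s[0]*d1;b=o2+s[1]*d2;return (a+b)/2,np.linalg.norm(a-b)
E
python3 - <<'E'
from rig import bot
from h import *
T=bot.read_camera('top');S=bot.read_camera('side')
im=T['img'];
big=cv2.resize(im[110:300,260:460],None,fx=4,fy=4,interpolation=cv2.INTER_CUBIC);cv2.imwrite('pics/topz.png',big[:600,:,::-1])
big=cv2.resize(S['img'][150:290,230:420],None,fx=4,fy=4,interpolation=cv2.INTER_CUBIC);cv2.imwrite('pics/sidez.png',big[:,:,::-1])
hsv=cv2.cvtColor(im,cv2.COLOR_RGB2HSV)
for p in [(320,194),(355,216),(375,243),(330,240)]:print(p,hsv[p[1],p[0]])
# ledge top plane mask
def cont(m):
    m=m.copy();m[:170]=0;m[290:]=0;m[:,:275]=0;m[:,450:]=0
    return [c for c in cv2.findContours(m,0,2)[0] if cv2.contourArea(c)>100]
for nm,lo,hi in [('pale',(15,40,170),(40,140,255)),('dark',(0,60,20),(20,255,130)),('cork',(5,60,140),(18,200,240))]:
    for c in cont(cv2.inRange(hsv,lo,hi)):
        r=cv2.minAreaRect(c);z=.12 if nm=='pale' else .148
        b=plane(T,cv2.boxPoints(r),z);print(nm,cv2.contourArea(c),np.round(r[0]),np.round(b,3).tolist(), np.round(np.linalg.norm(np.diff(b,axis=0),axis=1),3))
print('wbox',tri(T,[(241,87)],S,[(160,222)]), tri(T,[(216,271)],S,[(273,365)]),tri(T,[(279,97)],S,[(196,203)]))
print(proj(T,bot.observe()['ee_pos']))
E
```

```text
(320, 194) [ 12 114 145]
(355, 216) [ 18  78 213]
(375, 243) [ 13 114 146]
(330, 240) [ 31  46 222]
pale 6572.0 [347. 224.] [[0.505, -0.135, 0.12], [0.61, -0.234, 0.12], [0.44, -0.396, 0.12], [0.343, -0.296, 0.12]] [0.144 0.235 0.139]
cork 271.5 [382. 236.] [[0.451, -0.303, 0.148], [0.463, -0.345, 0.148], [0.421, -0.355, 0.148], [0.41, -0.313, 0.148]] [0.044 0.042 0.044]
cork 612.5 [354. 216.] [[0.508, -0.25, 0.148], [0.521, -0.289, 0.148], [0.457, -0.309, 0.148], [0.444, -0.271, 0.148]] [0.041 0.067 0.041]
cork 158.5 [321. 196.] [[0.542, -0.195, 0.148], [0.55, -0.237, 0.148], [0.52, -0.242, 0.148], [0.513, -0.2, 0.148]] [0.043 0.03  0.042]
wbox (array([ 0.79215968, -0.0714746 ,  0.14649392]), np.float64(0.005936071049444225)) (array([ 0.44429676,  0.05160388, -0.01675747]), np.float64(0.05074210267654677)) (array([ 0.7582663 , -0.15231467,  0.14504093]), np.float64(0.006824331806955834))
[[-44.05786557 420.45918274]]
```

View pics/topz.png

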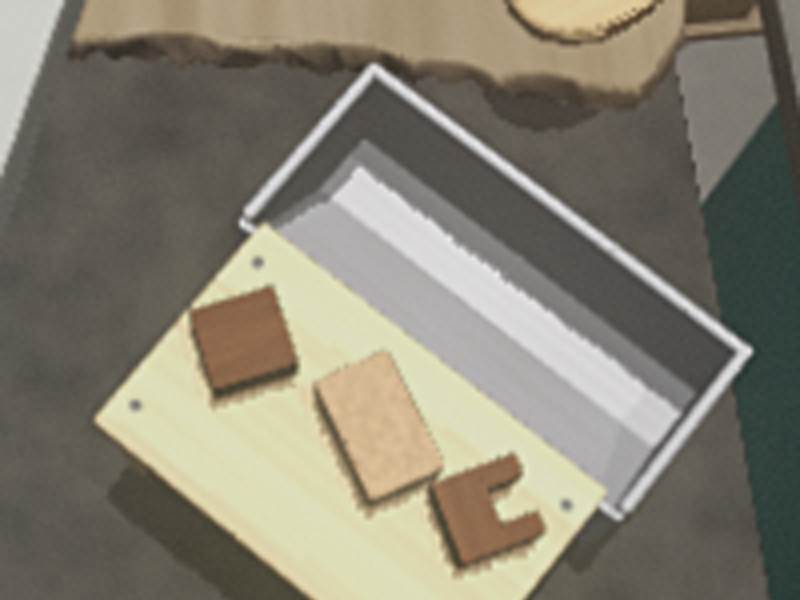

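View pics/sidez.png

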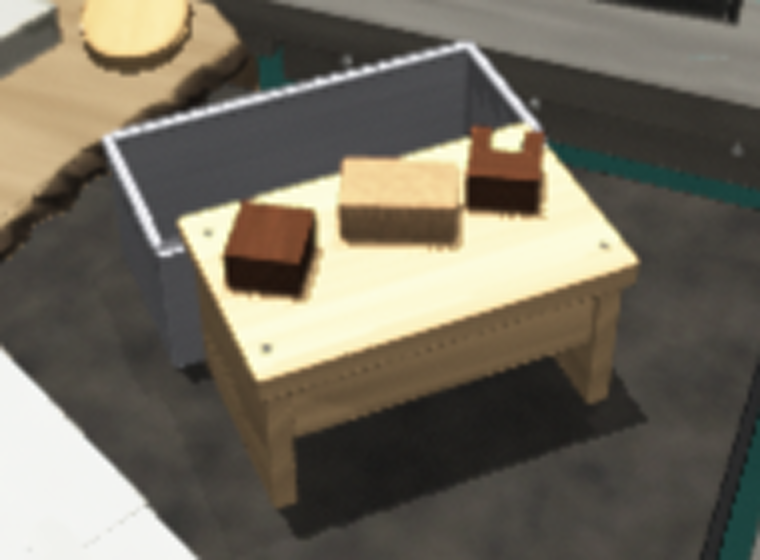

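```bash
python3 - <<'E'
from rig import bot
from h import *
T=bot.read_camera('top');S=bot.read_camera('side')
def tz(l,z):return plane(T,np.array(l)/4+[260-.375,110-.375],z)
def sz(l,z):return plane(S,np.array(l)/4+[230-.375,150-.375],z)
print('ledge top: FL,BL,FR',L:=tz([(265,225),(95,420),(603,492)],.12))
print(np.linalg.norm(L[0]-L[1]),np.linalg.norm(L[0]-L[2]))
print('ledge side: FL,BL,FR,BR',L2:=sz([(180,218),(262,380),(535,128),(636,262)],.12))
def yaw(v):return np.degrees(np.arctan2(v[1],v[0]))
print(yaw(L[0]-L[1]),yaw(L[2]-L[0])+90,yaw(L2[0]-L2[1]),yaw(L2[2]-L2[0])+90)
e=L[2]-L[0];e/=np.linalg.norm(e);X=np.array([-e[1],e[0],0]);lip=(L[0]+L[2])/2
R=np.c_[X,-e,[0,0,1]];print('lip',lip,'x',X)
N=tz([(430,488),(463,567),(518,455),(543,520)],.148)
N2=sz([(472,127),(468,178),(543,133),(543,182)],.148)
C=tz([(315,384),(372,502),(387,351),(441,468)],.15);P=tz([(190,311),(214,392),(272,287),(297,367)],.148)
for n,q in [('N',N),('Nside',N2),('C',C),('P',P)]:
    print(n,np.round(q,4).tolist(),q.mean(0)); print('  ledge frame',np.round((q-lip)@R*1000).tolist(),np.round((q.mean(0)-lip)@R*1000))
print('edges N yaw',yaw(N[2]-N[0]),yaw(N[3]-N[1]),yaw(N[1]-N[0])+90)
print('wbox',plane(T,[(241,87),(279,97),(216,271),(180,260)],.146))
E
```

```text
ledge top: FL,BL,FR [[ 0.60268569 -0.23590866  0.12      ]
 [ 0.50670275 -0.13678452  0.12      ]
 [ 0.44057098 -0.39330666  0.12      ]]
0.13797942337109323 0.22595421481330943
ledge side: FL,BL,FR,BR [[ 0.60129914 -0.23687024  0.12      ]
 [ 0.50288493 -0.13782352  0.12      ]
 [ 0.43283529 -0.39205657  0.12      ]
 [ 0.34331423 -0.29612505  0.12      ]]
-45.9223765677782 -45.84575056320082 -45.18353019463877 -47.34920099242606
lip [ 0.52162834 -0.31460766  0.12      ] x [ 0.69659243 -0.71746706  0.        ]
N [[0.4478, -0.3014, 0.148], [0.4069, -0.3125, 0.148], [0.4596, -0.3474, 0.148], [0.4257, -0.3552, 0.148]] [ 0.43499341 -0.3290966   0.148     ]
  ledge frame [[-61.0, -44.0, 28.0], [-81.0, -81.0, 28.0], [-20.0, -67.0, 28.0], [-38.0, -97.0, 28.0]] [-50. -72.  28.]
Nside [[0.4591, -0.3452, 0.148], [0.4459, -0.3, 0.148], [0.418, -0.3548, 0.148], [0.4048, -0.3119, 0.148]] [ 0.43191899 -0.32798115  0.148     ]
  ledge frame [[-22.0, -66.0, 28.0], [-63.0, -44.0, 28.0], [-43.0, -102.0, 28.0], [-83.0, -82.0, 28.0]] [-53. -74.  28.]
C [[0.5064, -0.2505, 0.15], [0.4437, -0.2716, 0.15], [0.5194, -0.2886, 0.15], [0.4569, -0.3079, 0.15]] [ 0.48159887 -0.27964877  0.15      ]
  ledge frame [[-57.0, 34.0, 30.0], [-85.0, -26.0, 30.0], [-20.0, 17.0, 30.0], [-50.0, -42.0, 30.0]] [-53.  -4.  30.]
P [[0.5516, -0.1918, 0.148], [0.5082, -0.1996, 0.148], [0.5598, -0.2347, 0.148], [0.5166, -0.2426, 0.148]] [ 0.53404567 -0.21719376  0.148     ]
  ledge frame [[-67.0, 107.0, 28.0], [-92.0, 70.0, 28.0], [-31.0, 83.0, 28.0], [-55.0, 47.0, 28.0]] [-61.  77.  28.]
edges N yaw -75.65394895955623 -66.21290113242814 -74.80920304160188
wbox [[ 0.79566628 -0.07017755  0.146     ]
 [ 0.76142556 -0.15120582  0.146     ]
 [ 0.40185323  0.00396152  0.146     ]
 [ 0.43085665  0.07534898  0.146     ]]
```

Both views agree to about 3 mm on the ledge, and its size comes out at 138 x 226 mm as it should. The ledge's +x points at a yaw of about -46°. The pieces are turned about 28° from the ledge, not within 9° as described. I'll recheck that with the wrist camera from above. First I'll rotate the tool to the ledge axes and rise, then go round at about 0.45–0.5 m radius.

```bash
python3 -m pendant '[0,0,-1.2,0,0,0.107,1, 0,0,-1.2,0,0,0.107,1, 0,0,-1.2,0,0,0.107,1, 0,0,-1.2,0,0,0.107,1, 0,0,-1.2,0,0,0.107,1, -3.9,-0.3,0,0,0,0,1, -3.9,-0.3,0,0,0,0,1, -3.9,-0.3,0,0,0,0,1]' 20
python3 -m pendant '[-3.9,-0.3,0,0,0,0,1,-3.9,-0.3,0,0,0,0,1,-3.9,-0.3,0,0,0,0,1,-3.9,-0.3,0,0,0,0,1,-3.9,-0.3,0,0,0,0,1,-3.9,-0.3,0,0,0,0,1,-3.9,-0.3,0,0,0,0,1,-3.9,-0.3,0,0,0,0,1]'
```

```text
t: 1.02
ee_pos: [0.2161, 0.4397, 0.2918]
tcp_rot: [[-0.679, 0.734, -0.002], [0.734, 0.679, -0.002], [-0.0, -0.003, -1.0]]
wrist_force: [0.6, 1.2, -0.7]
grip_width: 0.0097
t: 1.68
ee_pos: [0.4159, 0.182, 0.2934]
tcp_rot: [[-0.682, 0.731, 0.002], [0.731, 0.682, 0.0], [-0.001, 0.001, -1.0]]
wrist_force: [2.1, 1.5, 0.2]
grip_width: 0.0101
```

```bash
python3 -m pendant '[-2.8,-2.85,0,0,0,0,1,-2.8,-2.85,0,0,0,0,1,-2.8,-2.85,0,0,0,0,1,-2.8,-2.85,0,0,0,0,1,-2.8,-2.85,0,0,0,0,1,-2.8,-2.85,0,0,0,0,1]'
python3 -m pendant '[-2.8,-2.85,0,0,0,0,1,-2.8,-2.85,0,0,0,0,1,-2.8,-2.85,0,0,0,0,1,-2.8,-2.85,0,0,0,0,1,-2.8,-2.85,0,0,0,0,1,-2.8,-2.85,0,0,0,0,1,0,0,0,0,0,0,1,0,0,0,0,0,0,1]'
python3 - <<'E'
from rig import bot
import cv2
s=bot.observe();print(s['t'],s['ee_pos'],s['tcp_rot'],s['q'])
cv2.imwrite('pics/w1.png',bot.read_camera('wrist')['img'][:,:,::-1])
E
```

```text
t: 2.18
ee_pos: [0.4078, -0.0676, 0.2923]
tcp_rot: [[-0.683, 0.731, 0.003], [0.731, 0.683, -0.0], [-0.002, 0.002, -1.0]]
wrist_force: [0.8, 0.1, -0.1]
grip_width: 0.01
t: 2.85
ee_pos: [0.3918, -0.3252, 0.2921]
tcp_rot: [[-0.676, 0.737, 0.005], [0.737, 0.676, -0.002], [-0.005, 0.002, -1.0]]
wrist_force: [0.5, 1.0, 0.5]
grip_width: 0.0101
2.85 [ 0.39182112 -0.32519498  0.29207987] [[-0.67599955  0.73688762  0.00460985]
 [ 0.73688703  0.67601248 -0.00215385]
 [-0.00470346  0.00194093 -0.99998706]] [-49.21099289   9.96893312   3.6240465   83.38913203   0.11935585
  -1.74337769]
```

View pics/w1.png

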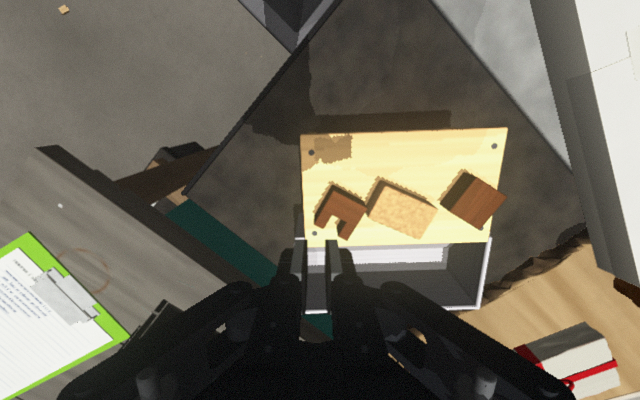

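The wrist view shows the notched piece at about (340,211), with its notch opening down-left towards the chute. The cork is at (402,208) and the plain block at (473,200). I'll check this against the fixed cameras.

```bash
python3 - <<'E'
from rig import bot
from h import *
s=bot.observe();c=bot.read_camera('wrist');cv2.imwrite('pics/w1z.png',cv2.resize(c['img'][110:260,285:485],None,fx=4,fy=4,interpolation=cv2.INTER_CUBIC)[:,:,::-1])
Tt=np.eye(4);Tt[:3,:3]=s['tcp_rot'];Tt[:3,3]=s['ee_pos'];W=Tt@np.array(c['T_tool_cam'])
lip=np.array([.5216,-.3146,.12]);X=np.array([.6966,-.7175,0]);R=np.c_[X,[-X[1],X[0],0],[0,0,1]]
for n,l,z in [('ledge',[(302,134),(507,128),(492,237)],.12),('N',[(337,184),(368,203),(314,222),(348,240)],.148)]:
    q=plane(c,l,z,W);print(n,np.round(q,3).tolist(),q.mean(0),np.round((q-lip)@R*1000).tolist())
E
```

```text
ledge [[0.344, -0.296, 0.12], [0.506, -0.139, 0.12], [0.602, -0.229, 0.12]] [ 0.48427791 -0.22129957  0.12      ] [[-137.0, -114.0, 0.0], [-137.0, 111.0, 0.0], [-5.0, 117.0, 0.0]]
N [[0.406, -0.307, 0.148], [0.446, -0.299, 0.148], [0.418, -0.356, 0.148], [0.461, -0.346, 0.148]] [ 0.43270598 -0.32699701  0.148     ] [[-86.0, -77.0, 28.0], [-64.0, -44.0, 28.0], [-43.0, -103.0, 28.0], [-20.0, -65.0, 28.0]]
```

View pics/w1z.png

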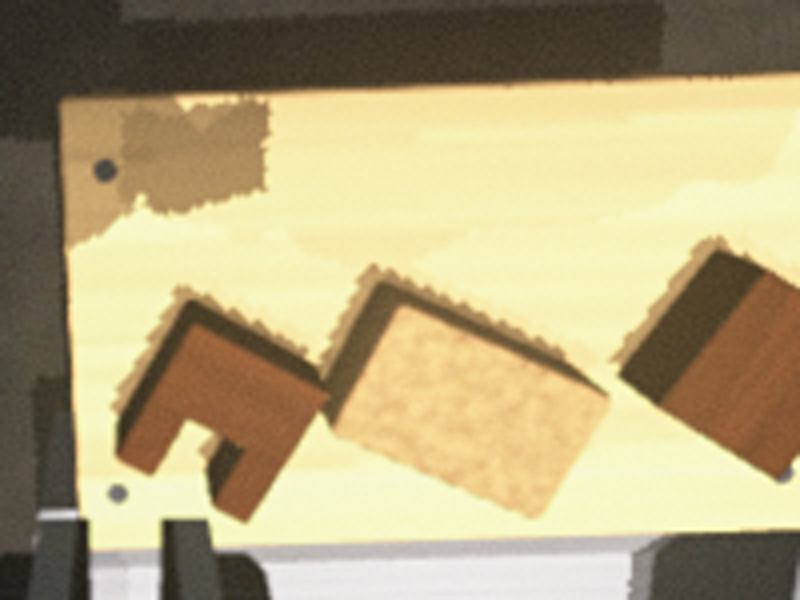

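All three views agree: the notched piece's centre is at ledge (-51,-73) mm, turned about -29°. The gap to the cork is about 6 mm. I'll close the fingers to make one flat pusher, go behind the block and descend.

```bash
python3 -m pendant '[1.2,1.1,0,0,0,-0.03,0,1.2,1.1,0,0,0,0,0,0,0,0,0,0,0,0,0,0,3.5,0,0,0,0,0,0,3.5,0,0,0,0,0,0,3.5,0,0,0,0,0,0,0,0,0,0,0]'
cat > st.py <<'E'
from rig import bot
import numpy as np
s=bot.observe();lip=np.array([.5216,-.3146,.12]);X=np.array([.6966,-.7175,0]);R=np.c_[X,[-X[1],X[0],0],[0,0,1]]
print('t',s['t'],'tcp ledge mm',np.round((s['ee_pos']-lip)@R*1000,1),'tool y in ledge',np.round(R.T@s['tcp_rot'][:,1],3),'F',np.round(s['wrist_force'],1),s['grip_width'])
E
python3 st.py
```

```text
t: 3.53
ee_pos: [0.3941, -0.2793, 0.1885]
tcp_rot: [[-0.709, 0.705, 0.012], [0.705, 0.709, -0.009], [-0.015, 0.002, -1.0]]
wrist_force: [-0.1, 0.7, -1.2]
grip_width: -0.0002
t 3.5333 tcp ledge mm [-114.2  -66.9   68.5] tool y in ledge [-0.017  1.     0.002] F [-0.1  0.7 -1.2] -0.000150339166447762
```

```bash
python3 -m pendant '[-0.5,-1.1,1.5,0,0,0,0,0,0,2,0,0,0,0,0,0,1.5,0,0,0,0,0,0,0,0,0,0,0]'; python3 st.py
```

```text
t: 3.87
ee_pos: [0.3924, -0.2876, 0.1435]
tcp_rot: [[-0.713, 0.701, 0.016], [0.7, 0.714, -0.013], [-0.02, 0.002, -1.0]]
wrist_force: [-0.7, -0.5, 0.2]
grip_width: 0.0001
t 3.8667 tcp ledge mm [-109.4  -73.8   23.5] tool y in ledge [-0.024  1.     0.002] F [-0.7 -0.5  0.2] 8.201767316114285e-05
```

```bash
python3 -m pendant '[0,-0.5,0.8,0,0,0,0,0,0,0.6,0,0,0,0,0,0,0,0,0,0,0]'; python3 st.py
python3 - <<'E'
from rig import bot
import cv2,numpy as np
a=bot.read_camera('side')['img'][150:290,230:420];b=bot.read_camera('top')['img'][140:280,280:470]
cv2.imwrite('pics/p2.png',cv2.resize(np.hstack([a,b])[:,:,::-1],None,fx=2.1,fy=2.1,interpolation=2))
E
```

```text
t: 4.12
ee_pos: [0.3908, -0.2914, 0.1334]
tcp_rot: [[-0.715, 0.699, 0.02], [0.698, 0.716, -0.016], [-0.026, 0.002, -1.0]]
wrist_force: [-0.3, 0.4, -0.3]
grip_width: 0.0001
t 4.1167 tcp ledge mm [-107.8  -77.7   13.4] tool y in ledge [-0.027  1.     0.002] F [-0.3  0.4 -0.3] 7.848545349999318e-05
```

View pics/p2.png

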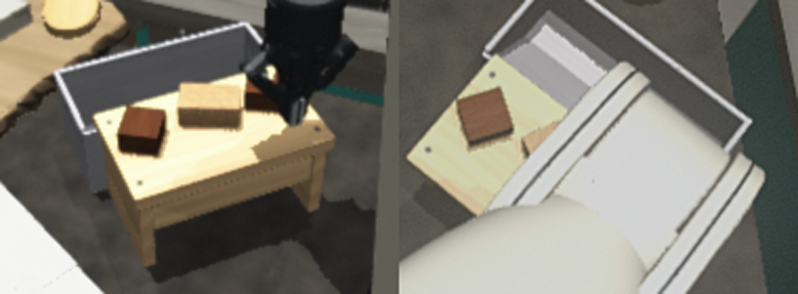

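The fingers are down behind the notched piece and clear of everything. I'll begin the push, drifting slightly to -y, away from the cork.

```bash
python3 -m pendant '[0,0,0.5,0,0.025,0,0,-0.6,0,0,0,0,0,0,-0.6,0,0,0,0,0,0,-0.6,-0.1,0,0,0,0,0,-0.6,-0.15,0,0,0,0,0,-0.6,-0.15,0,0,0,0,0,-0.6,-0.15,0,0,0,0,0,0,0,0,0,0,0,0]'; python3 st.py
python3 - <<'E'
from rig import bot
import cv2,numpy as np
a=bot.read_camera('side')['img'][150:290,230:420];b=bot.read_camera('wrist')['img'][60:340,160:540]
cv2.imwrite('pics/p3.png',np.hstack([cv2.resize(a,(380,280),interpolation=2),b])[:,:,::-1])
E
```

```text
t: 4.88
ee_pos: [0.4164, -0.3253, 0.13]
tcp_rot: [[-0.715, 0.699, 0.002], [0.699, 0.715, 0.0], [-0.001, 0.002, -1.0]]
wrist_force: [-0.7, 0.2, -0.7]
grip_width: -0.0002
t 4.8833 tcp ledge mm [-65.6 -82.9  10. ] tool y in ledge [-0.026  1.     0.002] F [-0.7  0.2 -0.7] -0.0001849996847740773
```

View pics/p3.png

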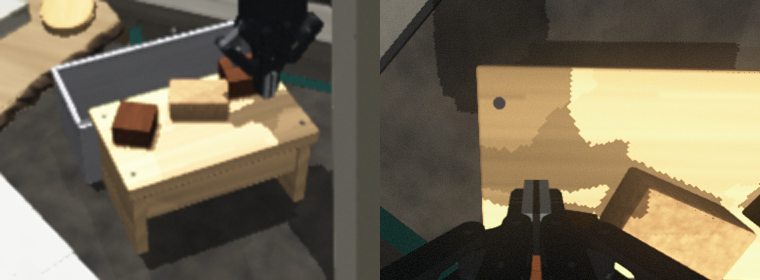

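```bash
python3 - <<'E'
from rig import bot
import cv2,numpy as np
a=bot.read_camera('side')['img'][165:235,270:380]
cv2.imwrite('pics/p4.png',cv2.resize(a,None,fx=7,fy=7,interpolation=2)[:,:,::-1])
E
```

```text
(no output)
```

View pics/p4.png

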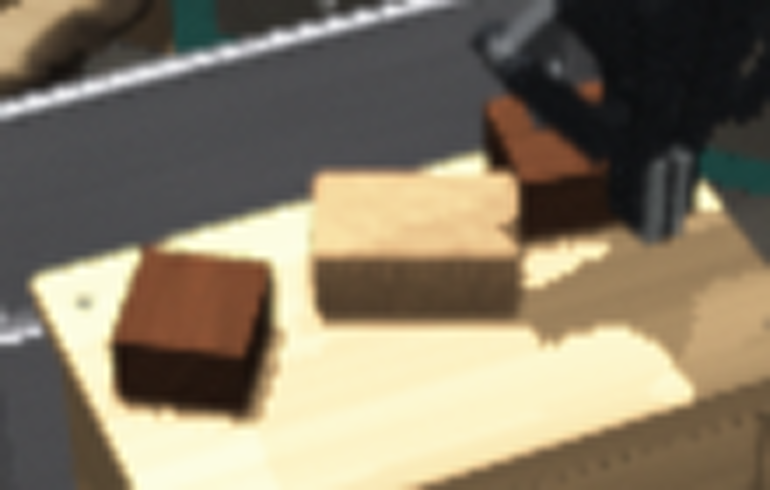

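```bash
python3 - <<'E'
from rig import bot
from h import *
S=bot.read_camera('side');lip=np.array([.5216,-.3146,.12]);X=np.array([.6966,-.7175,0]);R=np.c_[X,[-X[1],X[0],0],[0,0,1]]
print(np.round((plane(S,np.array([(521,180),(486,103),(610,168)])/7+[269.6,164.6],.148)-lip)@R*1000))
E
```

```text
[[-49. -44.  28.]
 [ -6. -51.  28.]
 [-54. -74.  28.]]
```

The block has turned to within about 9° of square, with its left side at y ≈ -47, and the cork hasn't moved. I'll back off, centre the pusher on the block and push it over the edge.

```bash
python3 -m pendant '[0.5,0,0,0,0,0,0,0.2,0.9,0,0,0,-0.02,0,0,0,0,0,0,0,0,-0.6,0,0,0,0,0,0,-0.6,-0.1,0,0,0,0,0,-0.6,-0.1,0,0,0,0,0,-0.5,-0.1,0,0,0,0,0,0,0,0,0,0,0,0]'; python3 st.py
python3 - <<'E'
from rig import bot
import cv2,numpy as np
a=bot.read_camera('side')['img'][165:235,270:380]
cv2.imwrite('pics/p5.png',cv2.resize(a,None,fx=7,fy=7,interpolation=2)[:,:,::-1])
E
```

```text
t: 5.75
ee_pos: [0.433, -0.3298, 0.131]
tcp_rot: [[-0.732, 0.682, 0.003], [0.682, 0.732, 0.0], [-0.002, 0.002, -1.0]]
wrist_force: [-0.7, -0.1, 0.0]
grip_width: -0.0001
t 5.75 tcp ledge mm [-50.8 -74.1  11. ] tool y in ledge [-0.05   0.999  0.002] F [-0.7 -0.1  0. ] -0.00013278393924770037
```

View pics/p5.png

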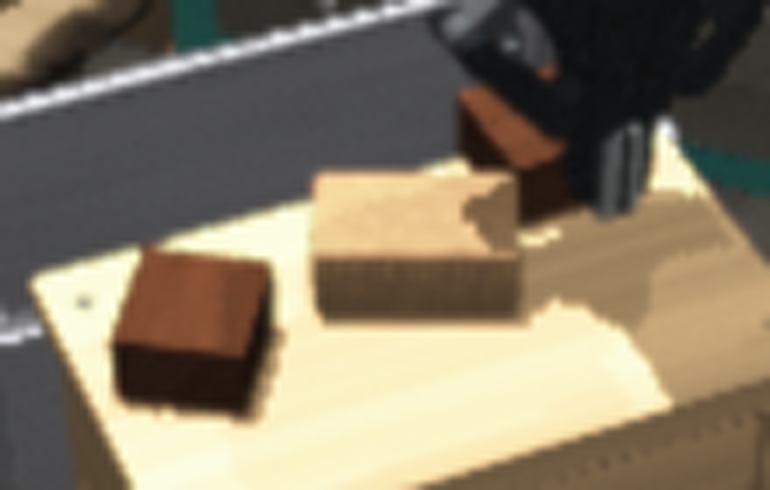

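```bash
python3 -m pendant '[-0.6,-0.1,0,0,0,0.03,0,-0.7,-0.1,0,0,0,0,0,-0.7,-0.1,0,0,0,0,0,-0.7,-0.1,0,0,0,0,0,-0.7,-0.1,0,0,0,0,0,-0.7,-0.1,0,0,0,0,0,0,0,0,0,0,0,0,0,0,0,0,0,0,0]'; python3 st.py
python3 - <<'E'
from rig import bot
import cv2,numpy as np
a=bot.read_camera('side')['img'][150:290,230:420];b=bot.read_camera('wrist')['img'][60:340,160:540]
cv2.imwrite('pics/p6.png',np.hstack([cv2.resize(a,(380,280),interpolation=2),b])[:,:,::-1])
E
```

```text
t: 6.47
ee_pos: [0.4599, -0.366, 0.1301]
tcp_rot: [[-0.711, 0.703, 0.001], [0.703, 0.711, 0.002], [0.0, 0.002, -1.0]]
wrist_force: [-0.3, 0.1, 0.2]
grip_width: 0.0001
t 6.4667 tcp ledge mm [ -6.1 -80.1  10.1] tool y in ledge [-0.021  1.     0.002] F [-0.3  0.1  0.2] 0.00012398955623315895
```

View pics/p6.png

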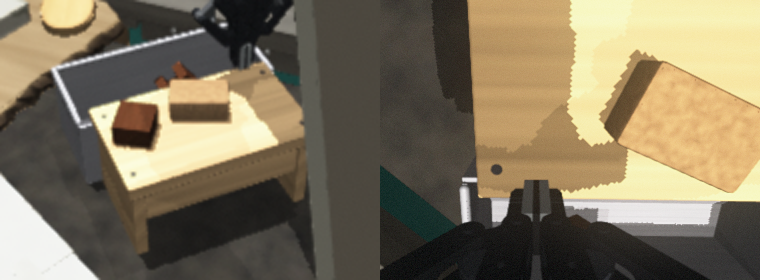

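The block has gone over the edge and lies in the chute. I'll raise the tool and move back so the top camera can see.

```bash
python3 -m pendant '[0.5,0,-1,0,0,0,0,0,0,-3,0,0,0,0,0,0,-4,0,0,0,0,0,0,-4,0,0,0,0,2,3,-3,0,0,0,0,3,3,0,0,0,0,0,3,3.5,0,0,0,0,0,2,3.5,0,0,0,0,0]'; python3 -m pendant '[2,3.5,0,0,0,0,0,2,3.5,0,0,0,0,0,2,3.5,0,0,0,0,0,2,3.5,0,0,0,0,0,2,3.5,0,0,0,0,0,2,3.5,0,0,0,0,0,2,3.5,0,0,0,0,0,0,0,0,0,0,0,0]';python3 st.py
python3 - <<'E'
from rig import bot
import cv2,numpy as np
a=bot.read_camera('side')['img'][150:290,230:420];b=bot.read_camera('top')['img'][120:260,280:470]
cv2.imwrite('pics/p7.png',cv2.resize(np.hstack([a,b])[:,:,::-1],None,fx=2.1,fy=2.1,interpolation=2))
E
```

```text
t: 7.23
ee_pos: [0.47, -0.2056, 0.2864]
tcp_rot: [[-0.705, 0.709, 0.001], [0.709, 0.705, 0.003], [0.002, 0.003, -1.0]]
wrist_force: [1.1, -0.5, 0.4]
grip_width: -0.0002
t: 7.9
ee_pos: [0.5385, 0.084, 0.2974]
tcp_rot: [[-0.708, 0.706, 0.012], [0.706, 0.708, 0.002], [-0.007, 0.01, -1.0]]
wrist_force: [0.0, -0.5, 0.1]
grip_width: -0.0002
t 7.9 tcp ledge mm [-274.2  289.8  177.4] tool y in ledge [-0.016  1.     0.01 ] F [ 0.  -0.5  0.1] -0.00017251770416233965
```

View pics/p7.png

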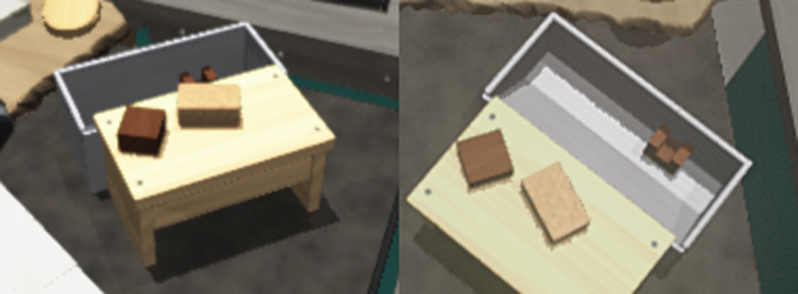

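```bash
python3 -m pendant '[0,0,0,0,0,0,0,0,0,0,0,0,0,0,0,0,0,0,0,0,0,0,0,0,0,0,0,0,0,0,0,0,0,0,0,0,0,0,0,0,0,0]'
python3 - <<'E'
from rig import bot
from h import *
T=bot.read_camera('top');a=T['img'];S=bot.read_camera('side')
old=cv2.imread('pics/top0.png')[:,:,::-1]
lip=np.array([.5216,-.3146,.12]);X=np.array([.6966,-.7175,0]);R=np.c_[X,[-X[1],X[0],0],[0,0,1]]
def blobs(im):
    m=cv2.inRange(cv2.cvtColor(np.ascontiguousarray(im),cv2.COLOR_RGB2HSV),(0,60,40),(20,255,240));m[:140]=0;m[290:]=0;m[:,:290]=0;m[:,:]*=1;m[:,450:]=0
    return [(np.round(cv2.minAreaRect(c)[0],1).tolist(),cv2.contourArea(c)) for c in cv2.findContours(m,0,2)[0] if cv2.contourArea(c)>60]
print('old',blobs(old));print('new',blobs(a))
for z in (.06,.03,.01):print(z,np.round((plane(T,[(408,191)],z)-lip)@R*1000))
print((np.array(tri(T,[(404,184)],S,[(319,187)])[0])-lip)@R*1000)
i1=bot.read_camera('top')['img'];print('motion',np.abs(i1[140:220,380:440].astype(int)-a[140:220,380:440]).max())
cv2.imwrite('pics/p8.png',cv2.resize(i1[140:240,340:460],None,fx=6,fy=6,interpolation=2)[:,:,::-1])
E
```

```text
t: 8.5
ee_pos: [0.5362, 0.0743, 0.2993]
tcp_rot: [[-0.702, 0.712, 0.013], [0.712, 0.702, -0.001], [-0.009, 0.009, -1.0]]
wrist_force: [0.9, -0.8, 0.5]
grip_width: -0.0002
old [([364.7, 226.9], 1218.5), ([319.9, 196.1], 511.0)]
new [([353.8, 217.5], 738.5), ([320.1, 196.1], 511.0), ([407.9, 190.2], 208.5)]
0.06 [[ 88. -54. -60.]]
0.03 [[ 98. -53. -90.]]
0.01 [[ 105.  -53. -110.]]
[ 98.09533619 -37.94122804 -69.47077868]
motion 8
```

View pics/p8.png

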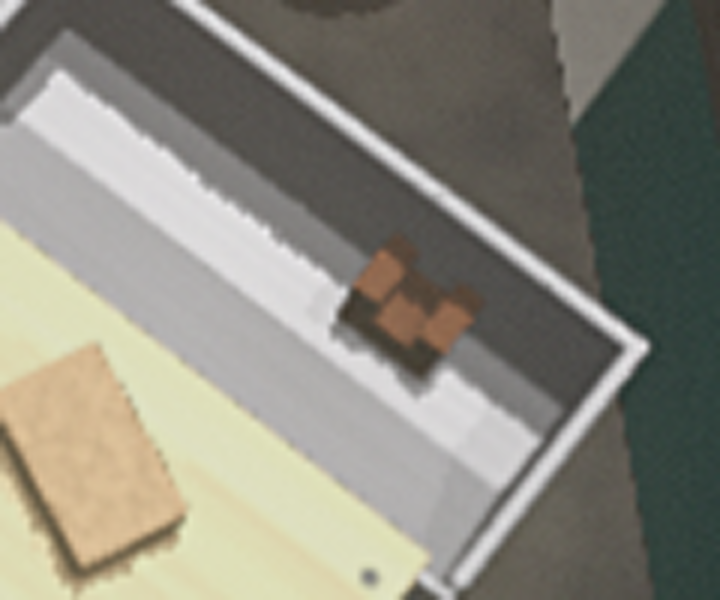

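```bash
python3 -c "
from rig import bot
print(bot.finish_job(),bot.observe()['t'])"
```

```text
the job is handed in; nothing more can be done
the job is handed in; nothing more can be done
```

I pushed the notched block along the ledge and over its open edge with the closed fingers. It dropped into the chute, and I raised the arm clear of everything and handed the job in at about 8.7 s.

**Last checks**
- **Notched block:** it lies in the chute's trough against the far wall, roughly at x 85–95, y -53, z -60 to -90 mm in the ledge frame. That is inside the limits. Its height is only roughly known, because I could match just one corner across two cameras. Two top pictures taken 0.05 to 0.1 s apart showed no motion beyond image noise.
- **Plain block:** it moved 0.2 px or less in the top view, so it has not shifted.
- **Sanding block:** the one corner I compared is within about 0.7 px (1–2 mm) of where it was. I read it by eye because at the start the colour mask merged the cork with its neighbour.
- **Force:** the wrist readings I took, at the end of each move, stayed around 1–3 N.

**Disagreements with the description**
- All three cameras showed the pieces turned about 28° from the ledge's axes, not within 9°.
- The ledge's x axis pointed about 46° right of world x, not 10–33°, though it is about 15° right of the line from the base to the ledge.
- I acted on the measured poses. The block turned nearly square to the edge as it was pushed, and I steered it slightly away from the sanding block, which was about 6 mm from it.

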